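Square a carton into the corner of a packing board

ROBOT

A 6-joint arm with a two-finger parallel gripper is mounted at the origin on a cart in front of the work surface, level with it; the furniture and walls round the work are solid. World frame = base frame: x ahead of the robot, y to its left, z up, the work surface at z = 0. Lengths are in m, angles in degrees, forces in N, time in s.
With the tool pointing down it reaches from about 0.4 to 0.825 m from the base axis. Payload 7 kg.
Tool frame: the origin (TCP) lies midway between the tips of the shut fingers; the grasp point (between the pads) lies 19 mm behind it; z points along the fingers, y is the line along which they close (so a half turn about z gives the same grasp; the last joint's range is limited). The gripper opens to 88 mm and grips with 3 to 60 N. Pads are 19 mm wide; open, the fingers measure 130 mm over their backs; the gripper's body (78 mm by 193 mm) begins 47 mm behind the grasp point.
Start: joints at [81.308, 20.546, 0.682, 0, -70.136, -16.507], TCP at [0.287, 0.611, 0.227] pointing down, gripper open.
Joint ranges: [-176.03, 176.03], [-82.01, 121.73], [-58.28, 71.71], [-173.87, 95.51], [-174.79, -0.11], [-173.66, 173.66]. Speed limits (degrees/s): [136.94, 136.94, 172.46, 180, 180, 180].

INTERFACE

Orientations are given as [roll, pitch, yaw] about the fixed x, y, z axes, in that order (R = Rz(yaw) Ry(pitch) Rx(roll)).
In Python, from plant import r gives the robot as it stands. The module is installed in compiled form; this text tells all that it offers.
- The arm moves only by the tool play_rows, never from a script. Its argument "rows" is a list of rows, each an object with "slide": the shift along the tool's x, y, z as a fraction of full scale, a list of three; "delta_rot": the turn, a rotation vector about the tool's x, y, z as a fraction of full scale, a list of three; "fingers": the opening, from -1 (shut) to 1 (fully open). In form: [{"slide": [x, y, z], "delta_rot": [rx, ry, rz], "fingers": fingers}, ...]. A call has 1 to 8 rows; each row shifts and turns the commanded pose from where the row before left it, along the tool's axes as they then stand; what a row does not reach is not made up. Full scale, the value 1, is 0.15 m for a shift and 0.08 rad for a turn. A row lasts 1/8 s, in which the tool goes at most 62.5 mm and 10.7 degrees, less where a joint would pass 70% of its speed; a pose out of reach is approached as far as the arm can. A call with a number of a shift or a turn outside -1 to 1 is refused whole. A call with a gripper value outside its range is refused whole. The fingers move at their own pace and stop on an object; "squeeze" is the grip in N (left out, the last holds). Time passes only in rows, so rows that do not move let the fingers close. It gives the time, the measured TCP pose, the force, the opening and the grip force at its end, in the units of the state.
- r.get_state(): the state, without advancing time (a new reading comes with each control period).
- r.capture(name): name is "scene" or "top"; returns a dict with "image" (400x640x3 uint8, blue, green, red), "fx", "fy", "cx", "cy" (pixels), "R" (3x3) and "t" (3): a world point X has camera coordinates R X + t. Camera axes: x right, y down, z forward; pixel columns grow to the right and rows downward; lengths in m; the calibration is good to about 2 mm. A picture is of the moment at which its call begins. There is no depth.
- r.close_job(): hands the job in; it is judged then, once.
The state is a dict: "time_s": time; "joints": joint angles; "qd": joint speeds; "joint_torque": joint torques, N m; "tcp_pos": TCP position; "eef_rot": TCP orientation; "contact_force": force on the tool from outside, world axes, zero at the start; "moment": the same for the moment, N m; "gripper_width": finger opening in m; "gripper_force": force on a finger pad.
Only numpy, scipy, OpenCV 4.12 (cv2) and the standard library are available. Lean on these libraries where they do the work, as an engineer would, in place of code of your own. Each camera call takes 0.05 s, during which the arm holds its last target. There are 200 camera calls.

TASK

On the plywood packing board lies a small oblong carton between a red and a blue end stop. Push it gently along the board with your fingertips, never gripping or lifting it, until one long side lies flush against the aluminium rail at the far edge and its end touches the red stop. Then take the hand away; leave everything else where it stands.

Things in the scene. Friction and masses are not known exactly. Their poses are not given: they have to be found in the camera images.
- board: Plywood packing board fixed on the bench, 206 x 560 mm, 24 mm thick, turned by a few degrees; origin at the centre of its underside (on the bench), x away from the robot towards the rail, y along the rail to the left, z up. An aluminium rail 18 mm thick stands along the whole far edge, its top 60 mm above the bench; its flat face towards the robot is at x = +83 mm.
- rail_face (a point): Middle of the rail's length, on the rail's face towards the robot, at the height of the board's top surface; axes as the board's.
- red_stop: Red plastic stop fixed on the rail near its left or right end: a block 36 mm wide along the rail, reaching 58 mm out from the rail's face towards the robot, 42 mm above the board's top; its black thumbscrew over the rail ends 60 mm above the board's top. Origin on the board's top, at the rail's face, mid-width; so its flat side faces are at y = +-18 mm. Axes as the board's.
- blue_stop: Blue plastic stop, same shape and origin as the red one, fixed near the rail's other end; not used in this job.
- carton: Small oblong brown printed carton, the only carton on the board, closed, about 0.2 kg, 77 mm (x) by 106 mm (y), 61 mm high; origin at the centre of its underside, z up; long sides along its y. It lies flat on the board, between the two stops and clear of the rail, turned by up to 23 degrees against the rail.
- mount: Bystander on the bench left of the board: black rubber mount with a metal stud on top, 68 mm across, 58 mm high, loose; origin at the centre of its underside.
- bearing: Bystander on the board, at one of its two corners nearest the robot: steel ball bearing lying flat, 62 mm across, 16 mm high, loose; origin at the centre of its underside.
- relay: Bystander on the board, at the other corner nearest the robot: small black relay cube, 29 x 29 mm, 39 mm high, loose; origin at the centre of its underside.
- grease_tub: Bystander on the bench right of the board: white tub with a blue lid, 68 mm across, 53 mm high, loose; origin at the centre of its underside.
- threadlock: Bystander on the bench right of the board: small dark bottle with a white nozzle, 38 mm across, 118 mm high, loose; origin at the centre of its underside.
Mind the look-alikes: they are no part of the job. Of the things shaped like the carton, the brown one is meant.

How it is judged:
By the outcome, as a careful person would: the job done as asked, in the order asked, and still so for the second after the job is handed in, with the robot touching nothing.
It also fails if it takes over 51 s, if anything falls off the work surface, if the arm or the gripper's body presses on something with over 40 N, if the wrist force passes 120 N, or if a joint passes its speed limit or range.

## Working session

There is one attempt and no reset: what is moved stays moved. The work goes in short steps, Python scripts to look and compute and a tool call to move; the robot and the scene stay as the last step left them, time stands still between calls to the robot, and variables do not carry over. Pictures are saved under pics/ and viewed, at most 10 in all, crops included, and the job is handed in when it is done.

Besides the shell and the picture viewer there is one more tool, called after "Emit:" as name([rows], argument=value, ...), one row to a line, values as JSON. play_rows: Moves the arm, as the interface text tells. Shift numbers are shares of 0.15 m and turn numbers shares of 0.08 rad, none past 1 either way. Its arguments: {"type":"object","properties":{"rows":{"type":"array"},"squeeze":{"type":"number"}},"required":["rows"]}

```bash
mkdir -p pics
cat > h.py <<'E'
import numpy as np,cv2
from plant import r
def cap(n,f=None):
    c=r.capture(n)
    if f: cv2.imwrite('pics/'+f,c['image'])
    return c
def ray(c,u,v,z):
    R=np.array(c['R']);t=np.array(c['t']);o=-R.T@t
    d=R.T@np.array([(u-c['cx'])/c['fx'],(v-c['cy'])/c['fy'],1]);return o+d*(z-o[2])/d[2]
def proj(c,X):
    p=np.array(c['R'])@np.array(X)+np.array(c['t']);return c['fx']*p[0]/p[2]+c['cx'],c['fy']*p[1]/p[2]+c['cy']
E
python3 - <<'E'
from h import *
import pickle
a=cap('top','top0.png');b=cap('scene','scene0.png')
pickle.dump((a,b),open('c0.pkl','wb'))
for c in(a,b):print(-np.array(c['R']).T@np.array(c['t']),c['fx'])
s=r.get_state();print(s)
E
```

```text
[0.42175837 0.01991023 1.35331686] 380.10312493356366
[-0.13668169 -0.57899012  0.94807534] 458.2506687002014
{'time_s': 0.1, 'joints': array([ 8.13078560e+01,  2.05851271e+01,  6.40344946e-01, -1.81893784e-02,
       -7.01349750e+01, -1.65075571e+01]), 'qd': array([ 0.00854664, -0.01933099,  0.02495292,  0.0658606 , -0.00081062,
       -0.09370687]), 'joint_torque': array([-1.34774891e-03, -5.84164989e+01,  2.93751293e+01,  7.01547056e+00,
        1.01827996e-02, -4.44940827e-05]), 'tcp_pos': array([0.28722864, 0.61037169, 0.22574987]), 'eef_rot': array([ 1.79918671e+02, -6.26894909e-03, -2.52058894e+01]), 'contact_force': array([-0.49290152,  1.24799305, -0.30964119]), 'moment': array([ 0.04041412, -0.01330121,  0.00252897]), 'gripper_force': 0.0, 'gripper_width': 0.08796588554962764}
```

View pics/top0.png

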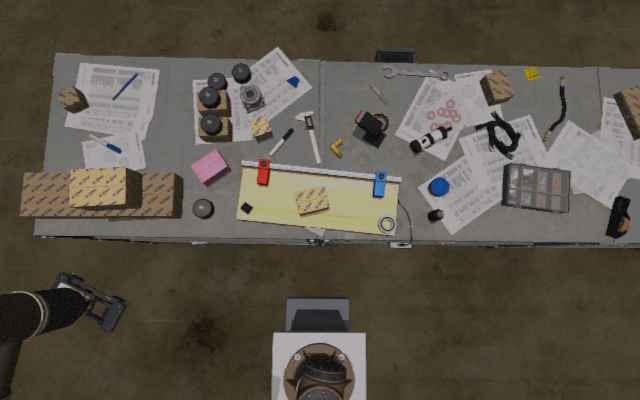

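View pics/scene0.png

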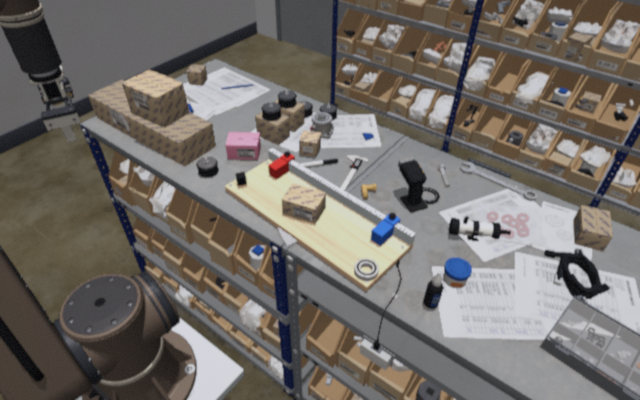

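Top view: the board is at about (320,200), with the red stop left at (263,172), the blue stop right at (380,184), the relay at (246,208) and the bearing at (387,225).
Carton candidates in the top view:
- brown carton on the board (312,200)
- brown boxes on the bench at (100,187), (212,110), (261,127), (497,86), (72,98) and (628,105)
- pink box (210,166)

I choose the brown one on the board at (312,200). Next I check it in a crop and measure.

Run:
```python
from h import *
import pickle
a,b=pickle.load(open('c0.pkl','rb'))
A=cv2.resize(a['image'][150:245,225:415],None,fx=4,fy=4,interpolation=cv2.INTER_CUBIC)
cv2.imwrite('pics/crop0.png',A)
I=a['image'];hsv=cv2.cvtColor(I,cv2.COLOR_BGR2HSV)
for n,p in dict(board=(345,210),board2=(280,200),carton=(312,203),carton2=(303,199),red=(263,175),rail=(320,171),blue=(380,186)).items(): print(n,I[p[1],p[0]],hsv[p[1],p[0]])
```

```text
board [136 175 178] [ 28  60 178]
board2 [138 173 175] [ 28  54 175]
carton [116 161 177] [ 22  88 177]
carton2 [119 167 180] [ 24  86 180]
red [ 37  51 180] [  3 203 180]
rail [165 162 167] [162   8 167]
blue [181 123  62] [105 168 181]
```

View pics/crop0.png

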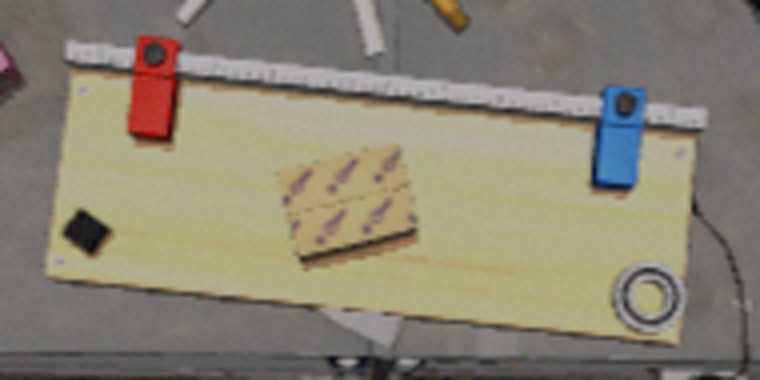

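The crop confirms one brown printed carton on the board, with top corners at crop (280,174), (400,145), (417,230) and (300,257). It's turned about 20° against the rail. The red stop is on the left at (153,105), the relay near-left and the bearing near-right.

```bash
cat >> h.py <<'E'
def clickT(c,pts,z): return np.array([ray(c,225+(u-1.5)/4,150+(v-1.5)/4,z)[:2] for u,v in pts])
def yawd(d): return np.degrees(np.arctan2(-d[0],d[1]))
def cartonmask(c,u0,u1,v0,v1):
    I=c['image'];h=cv2.cvtColor(I,cv2.COLOR_BGR2HSV).astype(int)
    m=((h[...,0]>=12)&(h[...,0]<=25)&(h[...,1]>72)|(h[...,2]<135)).astype(np.uint8)
    k=np.zeros_like(m);k[v0:v1,u0:u1]=m[v0:v1,u0:u1]
    return k
E
python3 - <<'E'
from h import *
import pickle
a,b=pickle.load(open('c0.pkl','rb'))
P=clickT(a,[(280,174),(400,145),(417,230),(300,257)],.085)
print('carton',P,P.mean(0),[np.linalg.norm(P[i]-P[i-1]) for i in range(4)],yawd(P[0]-P[1]),yawd(P[3]-P[2]))
# board near edge, left corners
N=clickT(a,[(47,276),(678,343)],.024);print('near',N,np.linalg.norm(N[0]-N[1]),yawd(N[0]-N[1]))
# rail mask: bright, low sat, per-column lower edge
I=a['image'].astype(float);h=cv2.cvtColor(a['image'],cv2.COLOR_BGR2HSV)
f=[];n=[]
for u in list(range(278,362)):
    v0=163+(u-241)*0.106
    col=h[:,u,1].astype(float);val=h[:,u,2].astype(float)
    vs=range(int(v0)-3,int(v0)+12)
    if u==300: print([(v,int(h[v,u,2]),int(h[v,u,1])) for v in vs])
for nm,m in (('red',(h[...,1]>130)&((h[...,0]<10)|(h[...,0]>172))),('blue',(h[...,1]>110)&(h[...,0]>98)&(h[...,0]<115))):
    k=np.zeros(m.shape,np.uint8);k[155:200,240:400]=m[155:200,240:400]
    c=max(cv2.findContours(k,0,2)[0],key=cv2.contourArea);q=cv2.boxPoints(cv2.minAreaRect(c));print(nm,q.round(1).tolist())
    print(np.array([ray(a,*p,.066)[:2] for p in q]).round(4).tolist())
# project estimate in scene
for p in P: print('scene',np.round(proj(b,[*p,.085]),1))
E
```

```text
carton [[ 0.61827198  0.09113237]
 [ 0.64472284 -0.00971319]
 [ 0.5724832  -0.02486116]
 [ 0.54829404  0.07282402]] [0.59594301 0.03234551] [np.float64(0.0723333042079512), np.float64(0.1042567740656783), np.float64(0.07381074840284774), np.float64(0.10063553400377243)] 14.697089096343905 13.908023264946436
near [[ 0.53459682  0.29512069]
 [ 0.48352938 -0.25667862]] 0.5541573420796324 -5.287498355070038
[(166, 139, 7), (167, 174, 4), (168, 176, 4), (169, 168, 9), (170, 159, 8), (171, 87, 12), (172, 69, 26), (173, 113, 90), (174, 163, 99), (175, 176, 38), (176, 178, 33), (177, 177, 33), (178, 174, 44), (179, 176, 41), (180, 175, 35)]
red [[256.29998779296875, 183.6999969482422], [258.8999938964844, 158.5], [270.0, 159.60000610351562], [267.5, 184.89999389648438]]
[[0.6517, 0.2238], [0.7404, 0.2184], [0.7372, 0.1798], [0.6484, 0.1855]]
blue [[372.6000061035156, 195.6999969482422], [375.1000061035156, 171.0], [385.8999938964844, 172.10000610351562], [383.3999938964844, 196.6999969482422]]
[[0.6166, -0.1756], [0.7033, -0.1847], [0.7001, -0.2223], [0.6135, -0.2128]]
scene [292.2 182.6]
scene [325.6 192.1]
scene [314.1 208.3]
scene [281.1 198.1]
```

Run:
```python
from h import *
import pickle
a,b=pickle.load(open('c0.pkl','rb'))
h=cv2.cvtColor(a['image'],cv2.COLOR_BGR2HSV).astype(float)
W=[]
for u in range(275,370):
    v0=164+(u-241)*0.106; col=h[:,u,2]; v=int(v0)+1
    while col[v+1]>115 and v<v0+12: v+=1
    if v>=v0+12: continue
    e=v+(col[v]-115)/(col[v]-col[v+1]) ; W.append(ray(a,u,e,.060)[:2])
W=np.array(W);p=np.polyfit(W[:,1],W[:,0],1)
k=abs(np.polyval(p,W[:,1])-W[:,0])<.004;p=np.polyfit(W[k,1],W[k,0],1)
yaw=-np.arctan(p[0]);print('rail yaw',np.degrees(yaw),'x at y=0',p[1],k.sum())
ex=np.array([np.cos(yaw),np.sin(yaw)]);ey=np.array([-np.sin(yaw),np.cos(yaw)])
O=np.array([p[1],0])
def bf(P): d=np.asarray(P)-O;return np.stack([d@ex,d@ey],-1).round(4)
print('carton',bf([[.618,.091],[.645,-.01],[.572,-.025],[.548,.073],[.596,.032]]))
print('red',bf([[.6517,.2238],[.7404,.2184],[.7372,.1798],[.6484,.1855]]),'blue',bf([[.6166,-.1756],[.6135,-.2128]]))
N=clickT(a,[(47,276),(678,343)],.024);print('near',bf(N))
R=clickT(a,[(86,231)],.063);print('relay',R,bf(R))
# check in scene: rail face / red front inner corner projections
for q in [(-.058,.1865),(-.058,.2)]: print(proj(b,[*(O+ex*q[0]+ey*q[1]),.066]))
print(ex,ey,O)
```

```text
** On entry to DLASCL parameter number  4 had an illegal value
 ** On entry to DLASCL parameter number  4 had an illegal value
 ** On entry to DLASCL parameter number  4 had an illegal value
 ** On entry to DLASCL parameter number  4 had an illegal value
 ** On entry to DLASCL parameter number  5 had an illegal value
 ** On entry to DLASCL parameter number  4 had an illegal value<stdin>:10: RuntimeWarning: divide by zero encountered in scalar divide
h.py:9: RuntimeWarning: invalid value encountered in divide
  d=R.T@np.array([(u-c['cx'])/c['fx'],(v-c['cy'])/c['fy'],1]);return o+d*(z-o[2])/d[2]
Traceback (most recent call last):
numpy.linalg.LinAlgError: SVD did not converge in Linear Least Squares
```

```bash
cat > fit.py <<'E'
from h import *
import pickle
def rail(a):
    h=cv2.cvtColor(a['image'],cv2.COLOR_BGR2HSV).astype(float);W=[]
    for u in range(275,370):
        v0=162+(u-241)*0.106; col=h[:,u,2]; v=int(v0)
        if col[v]<=115: continue
        while col[v+1]>115 and v<v0+9: v+=1
        if v>=v0+9: continue
        W.append(ray(a,u,v+(col[v]-115)/(col[v]-col[v+1]),.060)[:2])
    W=np.array(W);p=np.polyfit(W[:,1],W[:,0],1)
    for _ in range(3):
        k=abs(np.polyval(p,W[:,1])-W[:,0])<.004;p=np.polyfit(W[k,1],W[k,0],1)
    return -np.arctan(p[0]),p[1],k.sum()
a,b=pickle.load(open('c0.pkl','rb'))
yaw,x0,n=rail(a)
ex=np.array([np.cos(yaw),np.sin(yaw)]);ey=np.array([-np.sin(yaw),np.cos(yaw)])
O=np.array([x0,0])
def bf(P): d=np.asarray(P)-O;return np.stack([d@ex,d@ey],-1).round(4)
E
python3 - <<'E'
from fit import *
print('rail yaw',np.degrees(yaw),x0,n)
print('carton',bf([[.618,.091],[.645,-.01],[.572,-.025],[.548,.073],[.596,.032]]).tolist())
print('red',bf([[.6517,.2238],[.7404,.2184],[.7372,.1798],[.6484,.1855]]).tolist(),'blue',bf([[.6166,-.1756],[.6135,-.2128]]).tolist())
N=clickT(a,[(47,276),(678,343)],.024);print('near',bf(N).tolist())
R=clickT(a,[(86,231)],.063);print('relay',R,bf(R))
print('scene',[np.round(proj(b,[*(O+ex*q[0]+ey*q[1]),.066]),1) for q in [(-.058,.1215),(-.058,.1575)]])
E
```

```text
rail yaw -5.261094712517836 0.6935162504765835 95
carton [[-0.0835, 0.0837], [-0.0474, -0.0144], [-0.1187, -0.036], [-0.1516, 0.0593], [-0.1, 0.0229]]
red [[-0.0622, 0.219], [0.0267, 0.2218], [0.027, 0.183], [-0.0619, 0.1806]] blue [[-0.0605, -0.1819], [-0.0602, -0.2192]]
near [[-0.1853, 0.2793], [-0.1856, -0.2749]]
relay [[0.57006399 0.25579684]] [[-0.1464  0.2434]]
scene [array([289.6, 177.8]), array([281.2, 172.5])]
```

Emit:
play_rows([
  {"slide": [0,0,0],"delta_rot": [0,0,-0.87],"fingers": 0.36},
  {"slide": [0,0,0],"delta_rot": [0,0,-0.87],"fingers": 0.36},
  {"slide": [0,0,0],"delta_rot": [0,0,-0.87],"fingers": 0.36},
  {"slide": [0,0,0],"delta_rot": [0,0,-0.87],"fingers": 0.36},
  {"slide": [0,0,0],"delta_rot": [0,0,-0.87],"fingers": 0.36},
  {"slide": [0,0,0],"delta_rot": [0,0,0],"fingers": 0.36},
])

```text
time_s: 0.85
tcp_pos: [0.2873, 0.6105, 0.2261]
eef_rot: [179.9, 0.0, -5.3]
contact_force: [0.6, -0.1, 0.3]
gripper_width: 0.0598
gripper_force: 0.0
```

Emit:
play_rows([
  {"slide": [0.148,0.303,0],"delta_rot": [0,0,0],"fingers": 0.36},
  {"slide": [0.148,0.303,0],"delta_rot": [0,0,0],"fingers": 0.36},
  {"slide": [0.148,0.303,0],"delta_rot": [0,0,0],"fingers": 0.36},
  {"slide": [0.148,0.303,0],"delta_rot": [0,0,0],"fingers": 0.36},
  {"slide": [0.148,0.303,0],"delta_rot": [0,0,0],"fingers": 0.36},
  {"slide": [0.148,0.303,0],"delta_rot": [0,0,0],"fingers": 0.36},
  {"slide": [0.148,0.303,0],"delta_rot": [0,0,0],"fingers": 0.36},
  {"slide": [0.148,0.303,0],"delta_rot": [0,0,0],"fingers": 0.36},
])

```text
time_s: 1.85
tcp_pos: [0.4311, 0.2308, 0.2267]
eef_rot: [-180.0, -0.0, -5.3]
contact_force: [1.0, 0.2, 0.4]
gripper_width: 0.0597
gripper_force: 0.0
```

Emit:
play_rows([
  {"slide": [0.148,0.303,0],"delta_rot": [0,0,0],"fingers": 0.36},
  {"slide": [0.148,0.303,0],"delta_rot": [0,0,0],"fingers": 0.36},
  {"slide": [0.148,0.303,0],"delta_rot": [0,0,0],"fingers": 0.36},
  {"slide": [0.148,0.303,0],"delta_rot": [0,0,0],"fingers": 0.36},
  {"slide": [0,0,0],"delta_rot": [0,0,0],"fingers": 0.36},
  {"slide": [0,0,0],"delta_rot": [0,0,0],"fingers": 0.36},
])

```text
time_s: 2.6
tcp_pos: [0.5025, 0.0431, 0.2264]
eef_rot: [-180.0, 0.0, -5.4]
contact_force: [-0.1, 0.6, -0.0]
gripper_width: 0.0598
gripper_force: 0.0
```

Emit:
play_rows([
  {"slide": [0,0,0.302],"delta_rot": [0,0,0],"fingers": 0.36},
  {"slide": [0,0,0.302],"delta_rot": [0,0,0],"fingers": 0.36},
  {"slide": [0,0,0.302],"delta_rot": [0,0,0],"fingers": 0.36},
  {"slide": [0,0,0.302],"delta_rot": [0,0,0],"fingers": 0.36},
  {"slide": [0,0,0],"delta_rot": [0,0,0],"fingers": 0.36},
])

```text
time_s: 3.22
tcp_pos: [0.5001, 0.0433, 0.0429]
eef_rot: [179.8, 0.3, -5.2]
contact_force: [0.0, -0.5, 0.4]
gripper_width: 0.0597
gripper_force: 0.0
```

Emit:
play_rows([
  {"slide": [0.033,0,0],"delta_rot": [0,0,0],"fingers": 0.36},
  {"slide": [0.033,0,0],"delta_rot": [0,0,0],"fingers": 0.36},
  {"slide": [0.033,0,0],"delta_rot": [0,0,0],"fingers": 0.36},
  {"slide": [0.033,0,0],"delta_rot": [0,0,0],"fingers": 0.36},
  {"slide": [0.033,0,0],"delta_rot": [0,0,0],"fingers": 0.36},
  {"slide": [0.033,0,0],"delta_rot": [0,0,0],"fingers": 0.36},
  {"slide": [0.033,0,0],"delta_rot": [0,0,0],"fingers": 0.36},
  {"slide": [0.033,0,0],"delta_rot": [0,0,0],"fingers": 0.36},
])

```text
time_s: 4.22
tcp_pos: [0.5421, 0.0396, 0.0453]
eef_rot: [180.0, 0.0, -5.3]
contact_force: [-2.7, 0.7, 1.3]
gripper_width: 0.0595
gripper_force: 1.1
```

Emit:
play_rows([
  {"slide": [0.033,0,0],"delta_rot": [0,0,0],"fingers": 0.36},
  {"slide": [0.033,0,0],"delta_rot": [0,0,0],"fingers": 0.36},
  {"slide": [0.033,0,0],"delta_rot": [0,0,0],"fingers": 0.36},
  {"slide": [0.033,0,0],"delta_rot": [0,0,0],"fingers": 0.36},
  {"slide": [0.033,0,0],"delta_rot": [0,0,0],"fingers": 0.36},
  {"slide": [0.033,0,0],"delta_rot": [0,0,0],"fingers": 0.36},
])

```text
time_s: 4.97
tcp_pos: [0.5721, 0.0368, 0.0453]
eef_rot: [-180.0, -0.0, -5.3]
contact_force: [0.0, 0.5, -0.2]
gripper_width: 0.0596
gripper_force: 0.5
```

Run:
```python
from h import *
c=cap('top');d=cap('scene')
A=cv2.resize(c['image'][150:245,225:415],None,fx=4,fy=4,interpolation=cv2.INTER_CUBIC)
B=cv2.resize(d['image'][145:245,215:405],(760,400)[:2],interpolation=cv2.INTER_CUBIC)
cv2.imwrite('pics/p1.png',cv2.resize(np.vstack([A[:, :760],B[:,:760]]),(570,585)))
```

```text
(no output)
```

View pics/p1.png

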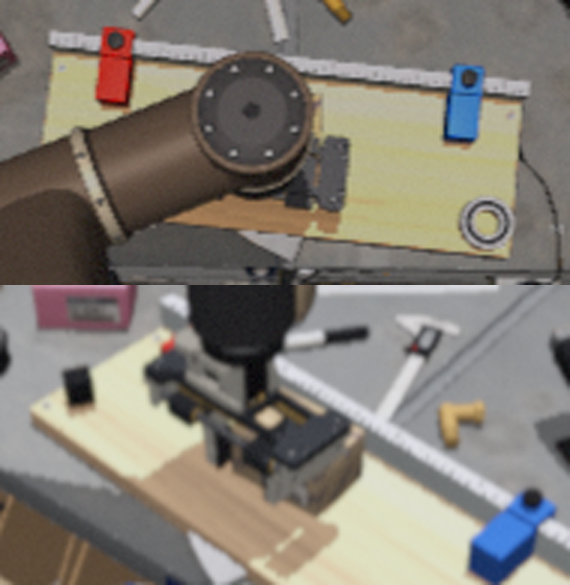

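The arm hides most of the carton from the top. In the scene view (lower half, about (330,470)) it now lies along the finger bar. I'll keep pushing.

Emit:
play_rows([
  {"slide": [0.033,0,0],"delta_rot": [0,0,0],"fingers": 0.36},
  {"slide": [0.033,0,0],"delta_rot": [0,0,0],"fingers": 0.36},
  {"slide": [0.033,0,0],"delta_rot": [0,0,0],"fingers": 0.36},
  {"slide": [0.033,0,0],"delta_rot": [0,0,0],"fingers": 0.36},
  {"slide": [0.027,0,0],"delta_rot": [0,0,0],"fingers": 0.36},
  {"slide": [0.02,0,0],"delta_rot": [0,0,0],"fingers": 0.36},
])

```text
time_s: 5.82
tcp_pos: [0.5985, 0.0342, 0.0454]
eef_rot: [180.0, 0.0, -5.3]
contact_force: [-5.1, 0.4, 4.4]
gripper_width: 0.0596
gripper_force: 2.1
```

Emit:
play_rows([
  {"slide": [0.013,0,0],"delta_rot": [0,0,0],"fingers": 0.36},
  {"slide": [0.013,0,0],"delta_rot": [0,0,0],"fingers": 0.36},
  {"slide": [0.0,0,0],"delta_rot": [0,0,0],"fingers": 0.36},
])

```text
time_s: 6.2
tcp_pos: [0.6027, 0.034, 0.0454]
eef_rot: [-180.0, -0.0, -5.3]
contact_force: [-1.9, -0.7, 1.1]
gripper_width: 0.0593
gripper_force: 0.8
```

Emit:
play_rows([
  {"slide": [0.013,0,0],"delta_rot": [0,0,0],"fingers": 0.36},
  {"slide": [0.013,0,0],"delta_rot": [0,0,0],"fingers": 0.36},
  {"slide": [0.0,0,0],"delta_rot": [0,0,0],"fingers": 0.36},
])

```text
time_s: 6.58
tcp_pos: [0.6067, 0.0337, 0.0453]
eef_rot: [-180.0, -0.0, -5.3]
contact_force: [-0.5, -0.1, -0.9]
gripper_width: 0.0595
gripper_force: 0.3
```

Emit:
play_rows([
  {"slide": [0.01,0,0],"delta_rot": [0,0,0],"fingers": 0.36},
  {"slide": [0.0,0,0],"delta_rot": [0,0,0],"fingers": 0.36},
])

```text
time_s: 6.82
tcp_pos: [0.6079, 0.0336, 0.0453]
eef_rot: [-180.0, -0.0, -5.3]
contact_force: [-0.3, -0.1, -0.9]
gripper_width: 0.0596
gripper_force: 0.5
```

Emit:
play_rows([
  {"slide": [0.01,0,0],"delta_rot": [0,0,0],"fingers": 0.36},
  {"slide": [0.0,0,0],"delta_rot": [0,0,0],"fingers": 0.36},
])

```text
time_s: 7.08
tcp_pos: [0.6085, 0.0334, 0.0453]
eef_rot: [180.0, 0.1, -5.3]
contact_force: [-4.8, 1.0, 2.7]
gripper_width: 0.0596
gripper_force: 2.3
```

Emit:
play_rows([
  {"slide": [0.01,0,0],"delta_rot": [0,0,0],"fingers": 0.36},
  {"slide": [0.0,0,0],"delta_rot": [0,0,0],"fingers": 0.36},
])

```text
time_s: 7.32
tcp_pos: [0.6085, 0.0334, 0.0453]
eef_rot: [180.0, 0.2, -5.3]
contact_force: [-10.8, 3.5, 7.8]
gripper_width: 0.0598
gripper_force: 5.6
```

Run:
```python
from h import *
d=cap('scene')
cv2.imwrite('pics/p2.png',cv2.resize(d['image'][140:240,240:390],None,fx=5,fy=5,interpolation=cv2.INTER_CUBIC))
```

```text
(no output)
```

View pics/p2.png

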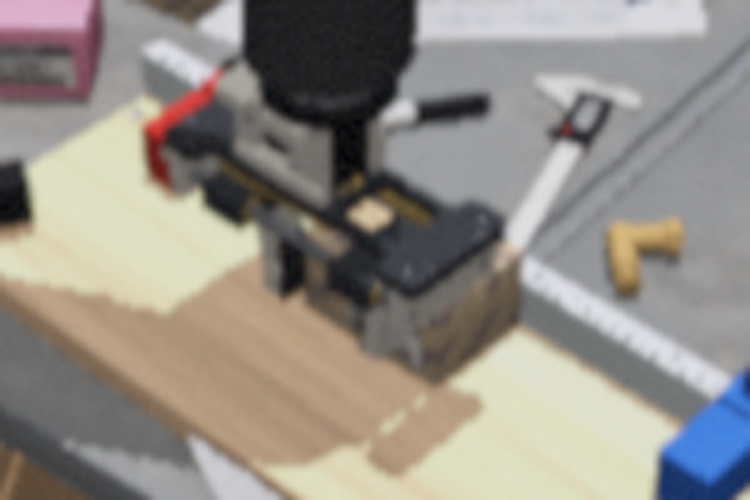

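The carton's long side is against the rail (force rose to 11 N, TCP stopped). Its near-right base corner is at crop (437,382), i.e. scene pixel (327.4,216.4).

Emit:
play_rows([
  {"slide": [-0.05,0,0],"delta_rot": [0,0,0],"fingers": 0.36},
  {"slide": [-0.15,0,0],"delta_rot": [0,0,0],"fingers": 0.36},
  {"slide": [0,0,-0.3],"delta_rot": [0,0,0],"fingers": 0.36},
  {"slide": [0,0,-0.3],"delta_rot": [0,0,0],"fingers": 0.36},
  {"slide": [0,0,0],"delta_rot": [0,0,0],"fingers": 0.0},
])

```text
time_s: 8.0
tcp_pos: [0.5838, 0.0368, 0.1397]
eef_rot: [-179.8, -0.5, -5.2]
contact_force: [0.2, 0.2, -0.6]
gripper_width: 0.0541
gripper_force: 0.0
```

Run:
```python
from fit import *
d=cap('scene');c=cap('top')
cv2.imwrite('pics/p3.png',cv2.resize(d['image'][140:240,240:390],None,fx=5,fy=5,interpolation=cv2.INTER_CUBIC))
print(bf(ray(b,327.4-.4,216.4-.4,.024)[:2]))
s=r.get_state();print(bf(s['tcp_pos'][:2]),s['tcp_pos'],s['joints'].round(1))
```

```text
[-0.0696 -0.041 ]
[-0.1152  0.0258] [0.58121507 0.03623049 0.13592885] [ 22.8  16.1 -18.4  -0.  -55.3  61.9]
```

View pics/p3.png

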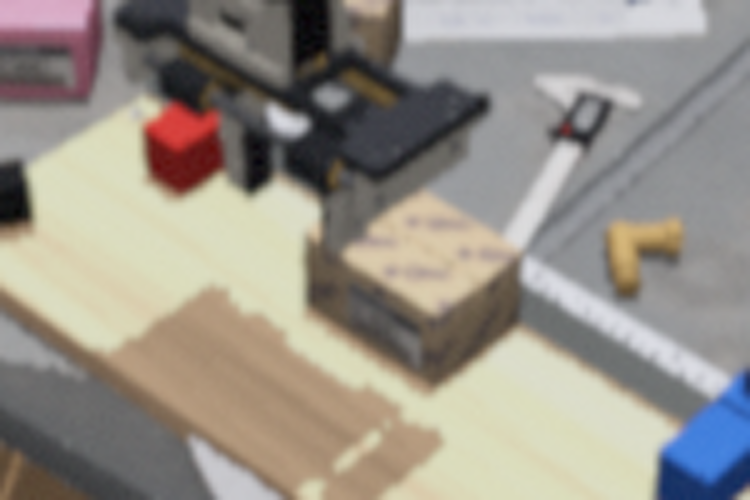

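The hand is clear. The carton (crop about (420,290)) is parallel to the rail, and its near-right base corner is at (437,385). Next I turn the hand 90° and push along the rail from the right end.

Emit:
play_rows([
  {"slide": [0.163,0.247,0],"delta_rot": [0,0,0.98],"fingers": -0.43},
  {"slide": [0.143,0.257,0],"delta_rot": [0,0,0.98],"fingers": -0.43},
  {"slide": [0.123,0.267,0],"delta_rot": [0,0,0.98],"fingers": -0.43},
  {"slide": [0,0,0],"delta_rot": [0,0,0.98],"fingers": -0.43},
  {"slide": [0,0,0],"delta_rot": [0,0,0.98],"fingers": -0.43},
  {"slide": [0,0,0],"delta_rot": [0,0,0.98],"fingers": -0.43},
  {"slide": [0,0,0],"delta_rot": [0,0,0.98],"fingers": -0.43},
  {"slide": [0,0,0],"delta_rot": [0,0,0.98],"fingers": -0.43},
])

```text
time_s: 9.1
tcp_pos: [0.6237, -0.0882, 0.1336]
eef_rot: [179.9, 0.1, -41.4]
contact_force: [-0.3, -0.2, 0.1]
gripper_width: 0.0248
gripper_force: 0.0
```

Emit:
play_rows([
  {"slide": [0,0,0],"delta_rot": [0,0,0.98],"fingers": -0.43},
  {"slide": [0,0,0],"delta_rot": [0,0,0.98],"fingers": -0.43},
  {"slide": [0,0,0],"delta_rot": [0,0,0.98],"fingers": -0.43},
  {"slide": [0,0,0],"delta_rot": [0,0,0.98],"fingers": -0.43},
  {"slide": [0,0,0],"delta_rot": [0,0,0.98],"fingers": -0.43},
  {"slide": [0,0,0],"delta_rot": [0,0,0.98],"fingers": -0.43},
  {"slide": [0,0,0],"delta_rot": [0,0,0.98],"fingers": -0.43},
  {"slide": [0,0,0],"delta_rot": [0,0,0.98],"fingers": -0.43},
])

```text
time_s: 10.1
tcp_pos: [0.6237, -0.0882, 0.1336]
eef_rot: [179.9, 0.0, -77.3]
contact_force: [0.1, -0.3, -0.2]
gripper_width: 0.0249
gripper_force: 0.0
```

Emit:
play_rows([
  {"slide": [0,0,0],"delta_rot": [0,0,0.98],"fingers": -0.43},
  {"slide": [0,0,0],"delta_rot": [0,0,0.98],"fingers": -0.43},
  {"slide": [0,0,0],"delta_rot": [0,0,0.98],"fingers": -0.43},
  {"slide": [0,0,0],"delta_rot": [0,0,0.98],"fingers": -0.43},
  {"slide": [0,0,0],"delta_rot": [0,0,0],"fingers": -0.43},
])

```text
time_s: 10.72
tcp_pos: [0.6238, -0.0882, 0.1339]
eef_rot: [179.9, -0.0, -95.1]
contact_force: [-0.9, -0.1, 0.2]
gripper_width: 0.025
gripper_force: 0.0
```

Run:
```python
from fit import *
s=r.get_state();print(bf(s['tcp_pos'][:2]),s['tcp_pos'],s['eef_rot'],s['joints'].round(1),s['gripper_width'])
```

```text
[-0.0613 -0.0942] [ 0.62382331 -0.08818899  0.13385568] [ 1.79888635e+02 -2.26893923e-02 -9.50798095e+01] [  9.7  20.5 -12.2  -0.  -57.4 -14.7] 0.02495887923902644
```

Emit:
play_rows([
  {"slide": [0,-0.129,0.1],"delta_rot": [0,0,0],"fingers": -0.43},
  {"slide": [0,0,0.2],"delta_rot": [0,0,0],"fingers": -0.43},
  {"slide": [0,0,0.29],"delta_rot": [0,0,0],"fingers": -0.43},
  {"slide": [0,0,0],"delta_rot": [0,0,0],"fingers": -0.43},
  {"slide": [-0.1,0,0],"delta_rot": [0,0,0],"fingers": -0.43},
  {"slide": [-0.1,0,0],"delta_rot": [0,0,0],"fingers": -0.43},
  {"slide": [0,0,0],"delta_rot": [0,0,0],"fingers": -0.43},
])

```text
time_s: 11.6
tcp_pos: [0.6474, -0.0581, 0.0485]
eef_rot: [-179.9, 0.0, -95.0]
contact_force: [-0.1, -0.1, 0.6]
gripper_width: 0.025
gripper_force: 0.0
```

Emit:
play_rows([
  {"slide": [-0.033,0,0],"delta_rot": [0,0,0],"fingers": -0.43},
  {"slide": [-0.033,0,0],"delta_rot": [0,0,0],"fingers": -0.43},
  {"slide": [-0.033,0,0],"delta_rot": [0,0,0],"fingers": -0.43},
  {"slide": [-0.033,0,0],"delta_rot": [0,0,0],"fingers": -0.43},
  {"slide": [-0.033,0,0],"delta_rot": [0,0,0],"fingers": -0.43},
  {"slide": [-0.033,0,0],"delta_rot": [0,0,0],"fingers": -0.43},
  {"slide": [-0.033,0,0],"delta_rot": [0,0,0],"fingers": -0.43},
  {"slide": [-0.033,0,0],"delta_rot": [0,0,0],"fingers": -0.43},
])

```text
time_s: 12.6
tcp_pos: [0.6499, -0.0201, 0.0468]
eef_rot: [180.0, -0.0, -95.1]
contact_force: [-0.6, -3.7, 3.4]
gripper_width: 0.025
gripper_force: 2.0
```

Emit:
play_rows([
  {"slide": [-0.033,0,0],"delta_rot": [0,0,0],"fingers": -0.43},
  {"slide": [-0.033,0,0],"delta_rot": [0,0,0],"fingers": -0.43},
  {"slide": [-0.033,0,0],"delta_rot": [0,0,0],"fingers": -0.43},
  {"slide": [-0.033,0,0],"delta_rot": [0,0,0],"fingers": -0.43},
  {"slide": [-0.033,0,0],"delta_rot": [0,0,0],"fingers": -0.43},
  {"slide": [-0.033,0,0],"delta_rot": [0,0,0],"fingers": -0.43},
  {"slide": [-0.033,0,0],"delta_rot": [0,0,0],"fingers": -0.43},
  {"slide": [-0.033,0,0],"delta_rot": [0,0,0],"fingers": -0.43},
])

```text
time_s: 13.6
tcp_pos: [0.6534, 0.0193, 0.0469]
eef_rot: [-180.0, 0.0, -95.1]
contact_force: [-0.3, -4.5, 2.7]
gripper_width: 0.0249
gripper_force: 1.9
```

Run:
```python
from fit import *
s=r.get_state();print(bf(s['tcp_pos'][:2]),s['tcp_pos'],s['eef_rot'],s['contact_force'])
d=cap('scene')
cv2.imwrite('pics/p4.png',cv2.resize(d['image'][140:240,240:390],None,fx=5,fy=5,interpolation=cv2.INTER_CUBIC))
```

```text
[-0.0417  0.0155] [0.65338639 0.0192818  0.04687541] [-1.79999793e+02  1.30437283e-03 -9.51018871e+01] [-0.32105445 -4.53168659  2.74419826]
```

View pics/p4.png

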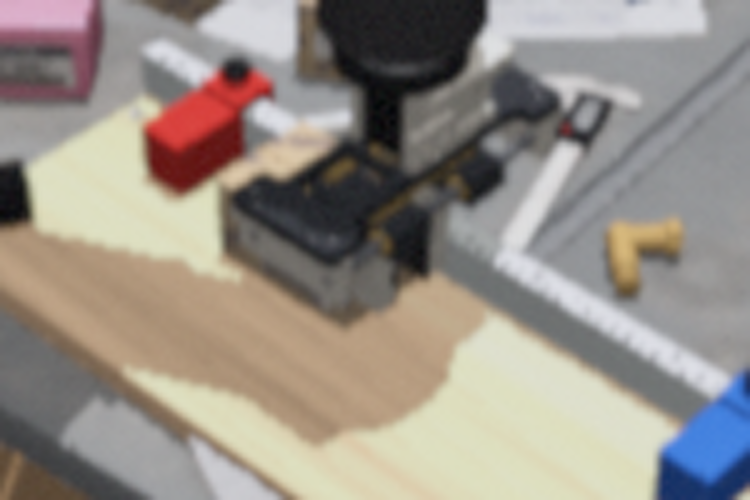

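The carton is sliding along the rail toward the red stop (near base edge from (225,250) to (345,322)), still parallel. I'll continue.

Emit:
play_rows([
  {"slide": [-0.033,0,0],"delta_rot": [0,0,0],"fingers": -0.43},
  {"slide": [-0.033,0,0],"delta_rot": [0,0,0],"fingers": -0.43},
  {"slide": [-0.033,0,0],"delta_rot": [0,0,0],"fingers": -0.43},
  {"slide": [-0.033,0,0],"delta_rot": [0,0,0],"fingers": -0.43},
  {"slide": [-0.033,0,0],"delta_rot": [0,0,0],"fingers": -0.43},
  {"slide": [-0.033,0,0],"delta_rot": [0,0,0],"fingers": -0.43},
  {"slide": [-0.033,0,0],"delta_rot": [0,0,0],"fingers": -0.43},
  {"slide": [-0.033,0,0],"delta_rot": [0,0,0],"fingers": -0.43},
])

```text
time_s: 14.65
tcp_pos: [0.6568, 0.0588, 0.0468]
eef_rot: [180.0, -0.0, -95.1]
contact_force: [-0.1, -2.1, 0.3]
gripper_width: 0.0247
gripper_force: 1.2
```

Emit:
play_rows([
  {"slide": [-0.013,0,0],"delta_rot": [0,0,0],"fingers": -0.43},
  {"slide": [-0.013,0,0],"delta_rot": [0,0,0],"fingers": -0.43},
  {"slide": [-0.013,0,0],"delta_rot": [0,0,0],"fingers": -0.43},
  {"slide": [0,0,0],"delta_rot": [0,0,0],"fingers": -0.43},
])

```text
time_s: 15.15
tcp_pos: [0.6574, 0.0645, 0.0468]
eef_rot: [180.0, 0.0, -95.1]
contact_force: [-0.9, -1.0, -0.1]
gripper_width: 0.025
gripper_force: 0.2
```

Emit:
play_rows([
  {"slide": [-0.013,0,0],"delta_rot": [0,0,0],"fingers": -0.43},
  {"slide": [0,0,0],"delta_rot": [0,0,0],"fingers": -0.43},
])

```text
time_s: 15.4
tcp_pos: [0.6576, 0.0664, 0.0468]
eef_rot: [-180.0, 0.0, -95.1]
contact_force: [0.0, -0.3, -0.1]
gripper_width: 0.0251
gripper_force: 0.3
```

Emit:
play_rows([
  {"slide": [-0.01,0,0],"delta_rot": [0,0,0],"fingers": -0.43},
  {"slide": [-0.01,0,0],"delta_rot": [0,0,0],"fingers": -0.43},
  {"slide": [0,0,0],"delta_rot": [0,0,0],"fingers": -0.43},
])

```text
time_s: 15.78
tcp_pos: [0.6578, 0.0694, 0.0468]
eef_rot: [180.0, 0.0, -95.1]
contact_force: [-0.2, -0.6, -0.1]
gripper_width: 0.0249
gripper_force: 0.2
```

Emit:
play_rows([
  {"slide": [-0.01,0,0],"delta_rot": [0,0,0],"fingers": -0.43},
  {"slide": [0,0,0],"delta_rot": [0,0,0],"fingers": -0.43},
])

```text
time_s: 16.02
tcp_pos: [0.658, 0.0708, 0.0468]
eef_rot: [180.0, 0.0, -95.1]
contact_force: [0.0, -0.4, -0.4]
gripper_width: 0.025
gripper_force: 0.2
```

Emit:
play_rows([
  {"slide": [-0.01,0,0],"delta_rot": [0,0,0],"fingers": -0.43},
  {"slide": [0,0,0],"delta_rot": [0,0,0],"fingers": -0.43},
])

```text
time_s: 16.27
tcp_pos: [0.6578, 0.0713, 0.0469]
eef_rot: [180.0, -0.1, -95.1]
contact_force: [-1.9, -5.4, 0.3]
gripper_width: 0.0248
gripper_force: 2.4
```

Emit:
play_rows([
  {"slide": [-0.01,0,0],"delta_rot": [0,0,0],"fingers": -0.43},
  {"slide": [0,0,0],"delta_rot": [0,0,0],"fingers": -0.43},
])

```text
time_s: 16.52
tcp_pos: [0.6577, 0.0714, 0.0469]
eef_rot: [179.9, -0.1, -95.1]
contact_force: [0.3, -12.2, 1.1]
gripper_width: 0.0251
gripper_force: 5.5
```

Emit:
play_rows([
  {"slide": [0.02,0,0],"delta_rot": [0,0,0],"fingers": -0.43},
  {"slide": [0.07,0,0],"delta_rot": [0,0,0],"fingers": -0.43},
  {"slide": [0.2,0,0],"delta_rot": [0,0,0],"fingers": -0.43},
  {"slide": [0,0,-0.3],"delta_rot": [0,0,0],"fingers": -0.43},
  {"slide": [0.2,0,-0.3],"delta_rot": [0,0,0],"fingers": -0.43},
  {"slide": [0.3,0,-0.2],"delta_rot": [0,0,0],"fingers": -0.43},
  {"slide": [0,0,0],"delta_rot": [0,0,0],"fingers": 0.2},
])

```text
time_s: 17.4
tcp_pos: [0.649, -0.0467, 0.1704]
eef_rot: [-179.7, 0.1, -95.2]
contact_force: [-0.7, 1.2, -0.3]
gripper_width: 0.0304
gripper_force: 0.0
```

Run:
```python
from fit import *
s=r.get_state();print(bf(s['tcp_pos'][:2]),s['tcp_pos'])
c=cap('top');d=cap('scene');pickle.dump((c,d),open('c1.pkl','wb'))
A=cv2.resize(c['image'][150:225,230:330],None,fx=6,fy=6,interpolation=cv2.INTER_CUBIC)[:300]
B=cv2.resize(d['image'][145:195,245:345],None,fx=6,fy=6,interpolation=cv2.INTER_CUBIC)
cv2.imwrite('pics/p5.png',np.vstack([A,B]))
```

```text
[-0.0401 -0.0506] [ 0.64895609 -0.04670485  0.17035845]
```

View pics/p5.png

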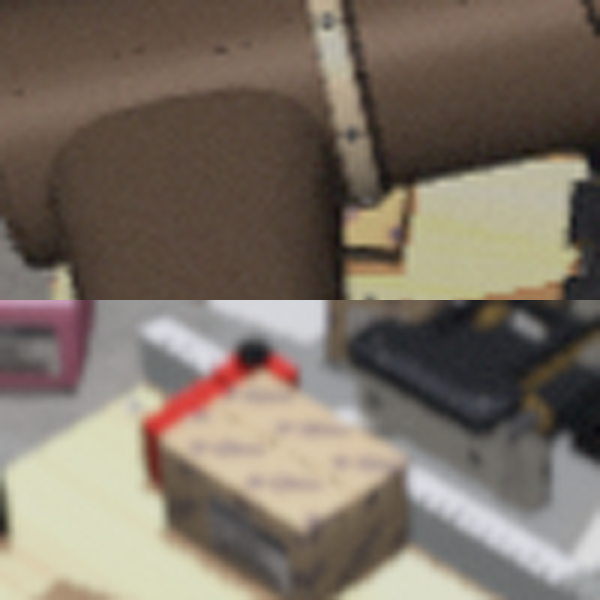

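The carton sits against the red stop in the scene view (lower half: carton top at (280,440), red stop at (200,410)). To make sure it's flush, I'll add one soft two-finger press on the long side.

Emit:
play_rows([
  {"slide": [-0.292,0.183,0],"delta_rot": [0,0,0],"fingers": 0.2},
  {"slide": [-0.292,0.183,0],"delta_rot": [0,0,0],"fingers": 0.2},
  {"slide": [-0.292,0.183,0],"delta_rot": [0,0,0],"fingers": 0.2},
  {"slide": [-0.292,0.183,0],"delta_rot": [0,0,0],"fingers": 0.2},
  {"slide": [0,0,0],"delta_rot": [0,0,-0.98],"fingers": 0.2},
  {"slide": [0,0,0],"delta_rot": [0,0,-0.98],"fingers": 0.2},
  {"slide": [0,0,0],"delta_rot": [0,0,-0.98],"fingers": 0.2},
  {"slide": [0,0,0],"delta_rot": [0,0,-0.98],"fingers": 0.2},
])

```text
time_s: 18.5
tcp_pos: [0.553, 0.1407, 0.1655]
eef_rot: [179.9, -0.0, -76.9]
contact_force: [-0.3, -0.3, -0.7]
gripper_width: 0.0522
gripper_force: 0.0
```

Emit:
play_rows([
  {"slide": [0,0,0],"delta_rot": [0,0,-0.98],"fingers": 0.2},
  {"slide": [0,0,0],"delta_rot": [0,0,-0.98],"fingers": 0.2},
  {"slide": [0,0,0],"delta_rot": [0,0,-0.98],"fingers": 0.2},
  {"slide": [0,0,0],"delta_rot": [0,0,-0.98],"fingers": 0.2},
  {"slide": [0,0,0],"delta_rot": [0,0,-0.98],"fingers": 0.2},
  {"slide": [0,0,0],"delta_rot": [0,0,-0.98],"fingers": 0.2},
  {"slide": [0,0,0],"delta_rot": [0,0,-0.98],"fingers": 0.2},
  {"slide": [0,0,0],"delta_rot": [0,0,-0.98],"fingers": 0.2},
])

```text
time_s: 19.5
tcp_pos: [0.5531, 0.1407, 0.1654]
eef_rot: [179.9, 0.1, -41.0]
contact_force: [-0.2, -0.5, -0.7]
gripper_width: 0.0522
gripper_force: 0.0
```

Emit:
play_rows([
  {"slide": [0,0,0],"delta_rot": [0,0,-0.98],"fingers": 0.2},
  {"slide": [0,0,0],"delta_rot": [0,0,-0.98],"fingers": 0.2},
  {"slide": [0,0,0],"delta_rot": [0,0,-0.98],"fingers": 0.2},
  {"slide": [0,0,0],"delta_rot": [0,0,-0.98],"fingers": 0.2},
  {"slide": [0,0,0],"delta_rot": [0,0,0],"fingers": 0.2},
])

```text
time_s: 20.12
tcp_pos: [0.5532, 0.1405, 0.1656]
eef_rot: [179.9, 0.1, -23.2]
contact_force: [-0.1, 0.2, -1.1]
gripper_width: 0.0523
gripper_force: 0.0
```

Run:
```python
from fit import *
s=r.get_state();print(bf(s['tcp_pos'][:2]),s['tcp_pos'],s['eef_rot'])
```

```text
[-0.1526  0.127 ] [0.55319627 0.14048426 0.16564891] [ 1.79918657e+02  7.75106312e-02 -2.31965336e+01]
```

Emit:
play_rows([
  {"slide": [0,0,0],"delta_rot": [0,0,-0.976],"fingers": 0.2},
  {"slide": [0,0,0],"delta_rot": [0,0,-0.976],"fingers": 0.2},
  {"slide": [0,0,0],"delta_rot": [0,0,-0.976],"fingers": 0.2},
  {"slide": [0,0,0],"delta_rot": [0,0,-0.976],"fingers": 0.2},
  {"slide": [0,0,0.263],"delta_rot": [0,0,0],"fingers": 0.2},
  {"slide": [0,0,0.263],"delta_rot": [0,0,0],"fingers": 0.2},
  {"slide": [0,0,0.263],"delta_rot": [0,0,0],"fingers": 0.2},
  {"slide": [0,0,0],"delta_rot": [0,0,0],"fingers": 0.2},
])

```text
time_s: 21.12
tcp_pos: [0.5514, 0.1389, 0.0454]
eef_rot: [179.8, 0.3, -5.4]
contact_force: [-0.0, 0.8, 0.3]
gripper_width: 0.0524
gripper_force: 0.0
```

Emit:
play_rows([
  {"slide": [0.067,0,0],"delta_rot": [0,0,0],"fingers": 0.2},
  {"slide": [0.067,0,0],"delta_rot": [0,0,0],"fingers": 0.2},
  {"slide": [0.067,0,0],"delta_rot": [0,0,0],"fingers": 0.2},
  {"slide": [0.067,0,0],"delta_rot": [0,0,0],"fingers": 0.2},
  {"slide": [0.067,0,0],"delta_rot": [0,0,0],"fingers": 0.2},
  {"slide": [0.04,0,0],"delta_rot": [0,0,0],"fingers": 0.2},
  {"slide": [0,0,0],"delta_rot": [0,0,0],"fingers": 0.2},
])

```text
time_s: 22.0
tcp_pos: [0.6102, 0.1345, 0.0483]
eef_rot: [180.0, 0.0, -5.4]
contact_force: [-0.3, 0.6, -0.6]
gripper_width: 0.0525
gripper_force: 0.0
```

Run:
```python
from fit import *
s=r.get_state();print(bf(s['tcp_pos'][:2]),s['tcp_pos'],s['eef_rot'],s['contact_force'])
```

```text
[-0.0953  0.1263] [0.61016591 0.13448394 0.04826524] [ 1.79988616e+02  1.44987833e-02 -5.35634630e+00] [-0.26196918  0.55180864 -0.57071332]
```

Contact is expected at −0.0875, so 8 mm to go.

Emit:
play_rows([
  {"slide": [0.017,0,0],"delta_rot": [0,0,0],"fingers": 0.2},
  {"slide": [0.017,0,0],"delta_rot": [0,0,0],"fingers": 0.2},
  {"slide": [0.01,0,0],"delta_rot": [0,0,0],"fingers": 0.2},
  {"slide": [0,0,0],"delta_rot": [0,0,0],"fingers": 0.2},
])

```text
time_s: 22.5
tcp_pos: [0.6165, 0.1341, 0.0485]
eef_rot: [-180.0, -0.0, -5.3]
contact_force: [0.2, 0.6, 0.5]
gripper_width: 0.0528
gripper_force: 0.0
```

Emit:
play_rows([
  {"slide": [0.01,0,0],"delta_rot": [0,0,0],"fingers": 0.2},
  {"slide": [0.01,0,0],"delta_rot": [0,0,0],"fingers": 0.2},
  {"slide": [0,0,0],"delta_rot": [0,0,0],"fingers": 0.2},
])

```text
time_s: 22.88
tcp_pos: [0.6176, 0.1337, 0.0485]
eef_rot: [180.0, 0.2, -5.3]
contact_force: [-9.8, 2.3, 6.5]
gripper_width: 0.0531
gripper_force: 4.5
```

Emit:
play_rows([
  {"slide": [-0.02,0,0],"delta_rot": [0,0,0],"fingers": 0.2},
  {"slide": [-0.07,0,0],"delta_rot": [0,0,0],"fingers": 0.2},
  {"slide": [-0.25,0,0],"delta_rot": [0,0,0],"fingers": 0.2},
  {"slide": [0,0,-0.3],"delta_rot": [0,0,0],"fingers": 0.2},
  {"slide": [0,0,-0.4],"delta_rot": [0,0,0],"fingers": 0.2},
  {"slide": [-0.3,0.2,-0.2],"delta_rot": [0,0,0],"fingers": 0.2},
  {"slide": [0,0.35,0],"delta_rot": [0,0,0],"fingers": 0.2},
  {"slide": [0,0.35,0],"delta_rot": [0,0,0],"fingers": 0.2},
])

```text
time_s: 23.88
tcp_pos: [0.5106, 0.0075, 0.1845]
eef_rot: [-179.9, -0.1, -5.2]
contact_force: [1.0, -0.5, 0.3]
gripper_width: 0.0523
gripper_force: 0.0
```

Emit:
play_rows([
  {"slide": [0,0.35,0],"delta_rot": [0,0,0],"fingers": 0.2},
  {"slide": [0,0.35,0],"delta_rot": [0,0,0],"fingers": 0.2},
  {"slide": [0,0.35,0],"delta_rot": [0,0,0],"fingers": 0.2},
  {"slide": [0,0,0],"delta_rot": [0,0,0],"fingers": 0.2},
  {"slide": [0,0,0],"delta_rot": [0,0,0],"fingers": 0.2},
])

```text
time_s: 24.5
tcp_pos: [0.4964, -0.1486, 0.1834]
eef_rot: [-180.0, -0.0, -5.4]
contact_force: [-0.5, 0.1, -0.7]
gripper_width: 0.0522
gripper_force: 0.0
```

Run:
```python
from h import *
c=cap('top');d=cap('scene')
A=cv2.resize(c['image'][150:245,225:425],(800,380),interpolation=cv2.INTER_CUBIC)[:300]
B=cv2.resize(d['image'][145:195,245:345],None,fx=6,fy=6,interpolation=cv2.INTER_CUBIC)
cv2.imwrite('pics/p6.png',np.vstack([A,cv2.copyMakeBorder(B,0,0,0,200,0)]))
```

```text
(no output)
```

View pics/p6.png

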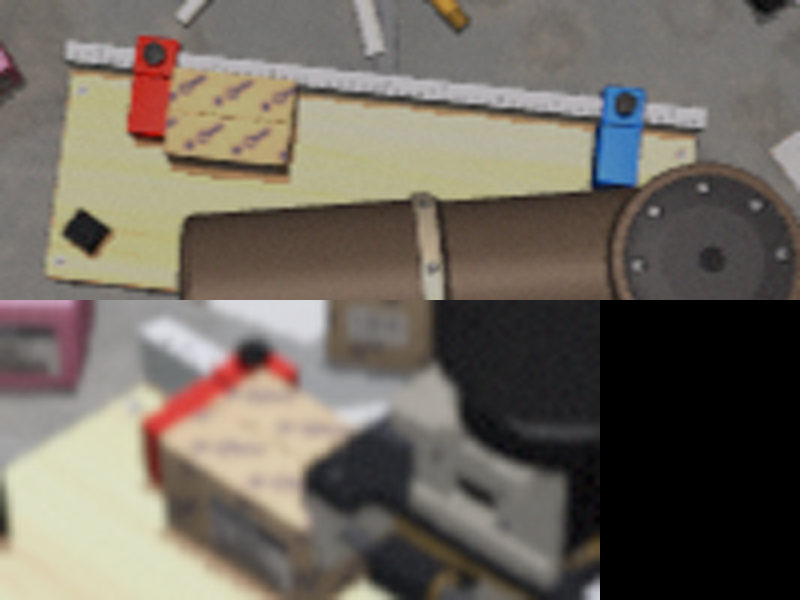

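The top view shows the carton (crop (230,115)) flush along the rail with its left end against the red stop. The relay is where it was and the hand is clear, so I'm handing in.

```bash
python3 -c "
from plant import r
print(r.close_job())"
```

```text
the job is handed in; nothing more can be done
None
```

The carton was pushed flush against the rail with its end touching the red stop, the hand was taken clear, and the job was handed in at about 24.6 s; no verdict came back.

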